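# Pack the lidded lunch tubs into the delivery crate

### The job

Pack the four tubs that have lids into the cream delivery crate, each standing flat inside the rimmed nest of its own shape and size. Keep them upright and set them down rather than dropping them, and leave the two tubs without lids standing where they are.

Things in the scene. Friction and masses are not known exactly. Their poses are not given: they have to be found in the camera images.
- large_round: Large round tub with a lid, diameter 58 mm. It is of pale blue plastic with a pressed-on paler lid that stays on: a flat top with a slightly raised panel. Its lid and body can be gripped alike, sides upright. 50 mm high (52 with the panel), 60 to 280 g, standing upright on the work surface. Origin: centre of its underside, z up. 
- small_round: Small round tub with a lid, diameter 38 mm. It is of pale blue plastic with a pressed-on paler lid that stays on: a flat top with a slightly raised panel. Its lid and body can be gripped alike, sides upright. 50 mm high (52 with the panel), 60 to 280 g, standing upright on the work surface. Origin: centre of its underside, z up. 
- square: Square tub with a lid, 48 by 48 mm, sides along its x and y. It is of pale blue plastic with a pressed-on paler lid that stays on: a flat top with a slightly raised panel. Its lid and body can be gripped alike, sides upright. 50 mm high (52 with the panel), 60 to 280 g, standing upright on the work surface. Origin: centre of its underside, z up. 
- oblong: Oblong tub with a lid, 76 mm along its x, 42 mm along its y. It is of pale blue plastic with a pressed-on paler lid that stays on: a flat top with a slightly raised panel. Its lid and body can be gripped alike, sides upright. 50 mm high (52 with the panel), 60 to 280 g, standing upright on the work surface. Origin: centre of its underside, z up. 
- open_round: Look-alike: round tub WITHOUT a lid, open and empty, of the same blue plastic, diameter 58 mm, 50 mm high, walls 3 mm. Origin: centre of its underside, z up.
- open_oblong: Look-alike: oblong tub WITHOUT a lid, open and empty, of the same blue plastic, 76 mm along its x, 42 mm along its y, 50 mm high, walls 3 mm. Origin: centre of its underside, z up.
- nest_large_round: Nest for the large round tub: a white round rim, 74 mm across inside, rim 4 mm thick, 8 mm high, on a fixed grey plate 106 (x) by 96 mm (y), 3 mm thick, in the cream crate. Origin: centre of the plate's underside, 5 mm above the work surface, so tubs stand in it 8 mm above the work surface. The crate is fixed, 240 (nest x) by 228 mm (nest y) outside, walls 5 mm thick, 28 mm high.
- nest_small_round: Nest for the small round tub: a white round rim, 54 mm across inside, rim 4 mm thick, 8 mm high, on a fixed grey plate 106 (x) by 96 mm (y), 3 mm thick, in the cream crate. Origin: centre of the plate's underside, 5 mm above the work surface, so tubs stand in it 8 mm above the work surface. The four nests lie two by two, 110 mm apart along their x, 100 mm along y, at one yaw, in any order.
- nest_square: Nest for the square tub: a white square rim, 64 by 64 mm inside, sides along its x and y, rim 4 mm thick, 8 mm high, on a fixed grey plate 106 (x) by 96 mm (y), 3 mm thick, in the cream crate. Origin: centre of the plate's underside, 5 mm above the work surface, so tubs stand in it 8 mm above the work surface. 
- nest_oblong: Nest for the oblong tub: a white oblong rim, 92 mm along its x and 58 mm along its y inside, rim 4 mm thick, 8 mm high, on a fixed grey plate 106 (x) by 96 mm (y), 3 mm thick, in the cream crate. Origin: centre of the plate's underside, 5 mm above the work surface, so tubs stand in it 8 mm above the work surface. 

How it is judged (in metres and radians):
At the end, for the whole second after the job is handed in: Each of the four lidded tubs stands upright (within 0.08 rad) and flat on the plate of its own nest (underside less than 6 mm above the origin of the nest), its centre within 12 mm of the nest's centre, released and at rest; the two tubs without lids stand upright within 30 mm of where they began (horizontal distance between large_round and nest_large_round below 0.012 m and z of large_round in the frame of nest_large_round between 0 and 0.006 m and angle between each of large_round, small_round, square, oblong's own z axis and vertical below 0.08 rad and linear speed of each of large_round, small_round, square, oblong, open_round, open_oblong below 0.02 m/s and horizontal distance between small_round and nest_small_round below 0.012 m and z of small_round in the frame of nest_small_round between 0 and 0.006 m and horizontal distance between square and nest_square below 0.012 m and z of square in the frame of nest_square between 0 and 0.006 m and horizontal distance between oblong and nest_oblong below 0.012 m and z of oblong in the frame of nest_oblong between 0 and 0.006 m and distance of each of open_round, open_oblong from where it was at the start of the episode below 0.03 m and angle between each of open_round, open_oblong's own z axis and vertical below 0.1 rad); the robot touches nothing.
It fails at once if a tub without a lid is pushed, carried or put away (moved more than 30 mm) (distance of any of open_round, open_oblong from where it was at the start of the episode above 0.03 m).
It fails at once if a tub is tipped by more than 0.5 rad (angle between any of large_round, small_round, square, oblong, open_round, open_oblong's own z axis and vertical above 0.5 rad).
It fails at once if a lidded tub is dropped: it falls free, touching nothing, more than 35 mm above the work surface ((contact force between large_round and anything else below 0.01 N and height (world z) of large_round above 0.035 m) or (contact force between small_round and anything else below 0.01 N and height (world z) of small_round above 0.035 m) or (contact force between square and anything else below 0.01 N and height (world z) of square above 0.035 m) or (contact force between oblong and anything else below 0.01 N and height (world z) of oblong above 0.035 m)).
It also fails if it takes over 99 s, if anything falls off the work surface, if the arm or the gripper's body presses on something with over 40 N, if the wrist force passes 120 N, or if a joint passes its speed limit or range.

### The arm

A 6-joint arm with a two-finger parallel gripper is mounted at the origin on the work surface. World frame = base frame: x ahead of the robot, y to its left, z up, the work surface at z = 0. Lengths are in m, angles in degrees, forces in N, time in s.
With the tool pointing down it reaches from about 0.25 to 0.8 m from the base axis. Payload 8.5 kg.
Tool frame: the origin (TCP) lies at the very end of the fingers, on their centre line; the grasp point (between the pads) lies ctrl.grasp_offset behind it (ctrl.grasp_offset is the distance from the TCP to the grasp point, in m); z points along the fingers, y is the line along which they close (so a half turn about z gives the same grasp; the last joint's range is limited). The gripper opens to 85 mm and grips with 20 to 120 N. Pads are 22 mm wide; open, the fingers measure 114 mm over their backs; the gripper's body (76 mm by 85 mm) begins 54 mm behind the grasp point. The pads swing forward as they close: fully open they stand 13 mm farther back than shut.
Start: joints at [77.292, 13.648, -0.773, 75.585, 0, 90], TCP at [0.115, 0.512, 0.207] pointing down, gripper open.
Joint ranges: [-152.45, 152.45], [-59.26, 108.67], [-65.41, 83.53], [-104.44, 129.93], [-82.83, 76.93], [-180, 180]. Speed limits (degrees/s): [127.2, 127.2, 159.86, 180, 180, 180].

### API

Orientations are given as a 3x3 rotation matrix whose columns are the frame's x, y, z axes.
In Python, from station import ctrl gives the robot as it stands. Calls block until the motion is done:
- ctrl.movep(position, orientation): joint-space move of the TCP to a pose.
- ctrl.move_straight(position, orientation=None, feed=0.15, force_limit=None): straight line of the TCP; orientation=None keeps the orientation; feed is the mean speed in m/s. With force_limit (N) it stops when the force on the tool has changed by that much, and returns True; else False.
- ctrl.move_joints(angles): joint-space move.
- ctrl.move_gripper(opening): opening from 0.0 (shut) to 1.0 (fully open); the grip force is fixed at half the most; returns when the fingers have stopped.
- ctrl.hold(seconds).
- ctrl.ik(position, orientation): joint angles nearest the present ones, or None.
- ctrl.observe(): the state.
- ctrl.snapshot(name): name is "scene" or "top" or "wrist"; returns a dict with "image" (384x512x3 uint8, blue, green, red), "fx", "fy", "cx", "cy" (pixels), "pose" (4x4, takes a point from camera to world coordinates); the wrist camera has in their place "tool_from_camera" (4x4, takes a point from camera to tool coordinates, whose origin is the TCP and whose axes are the flange's). Camera axes: x right, y up, looking along -z (the intrinsics and any distortion apply to the point x, -y, -z); pixel columns grow to the right and rows downward; lengths in m; the calibration is good to about 2 mm. A picture is of the moment at which its call begins: read the wrist's pose just before it. There is no depth.
A pose or a line that the arm cannot do raises ctrl.Unreachable and nothing moves.
- ctrl.job_done(): hands the job in; it is judged then, once.
The state is a dict: "t": time; "joint_pos": joint angles; "dq": joint speeds; "joint_torque": joint torques, N m; "ee_pos": TCP position; "tcp_rot": TCP orientation; "wrist_force": force on the tool from outside, world axes, zero at the start; "ft_torque": the same for the moment, N m; "width": opening from 0.0 (shut) to 1.0 (fully open); "finger_force": force on a finger pad.
Only numpy, scipy, OpenCV 4.12 (cv2) and the standard library are available. Lean on these libraries where they do the work, as an engineer would, in place of code of your own. Each camera call takes 0.05 s, during which the arm holds its last target. There are 200 camera calls.

## Working session

There is one attempt and no reset: what is moved stays moved. The work goes in short steps, each a Python script; the robot and the scene stay as the last script left them, time stands still between calls to the robot, and variables do not carry over. Pictures are saved under pics/ and viewed, at most 14 in all, crops included, and the job is handed in when it is done.

```bash
mkdir -p pics; ls
python3 - <<'E'
from station import ctrl
import cv2,numpy as np
print(ctrl.grasp_offset,ctrl.observe()['t'])
for n in("top","scene"):
    s=ctrl.snapshot(n); cv2.imwrite(f"pics/{n}0.png",s["image"]); cv2.imwrite(f"pics/{n}0b.png",cv2.resize(s["image"],(800,600),interpolation=cv2.INTER_CUBIC))
    print({k:s[k] for k in s if k!="image"})
E
```

```text
pics
station.py
0.0187 0.0
{'fx': 450.42316177178066, 'fy': 450.42316177178066, 'cx': 255.67806377705696, 'cy': 196.18764398818905, 'pose': array([[-2.39836337e-03,  9.97270802e-01, -7.37915719e-02,
         4.88622647e-01],
       [-9.99591105e-01, -2.88273120e-04,  2.85926464e-02,
        -2.68534103e-02],
       [ 2.84933392e-02,  7.38299745e-02,  9.96863714e-01,
         1.08152704e+00],
       [ 0.00000000e+00,  0.00000000e+00,  0.00000000e+00,
         1.00000000e+00]])}
{'fx': 476.3502009794644, 'fy': 476.3502009794644, 'cx': 254.70066124315363, 'cy': 200.2201442675792, 'pose': array([[-4.17581770e-02, -8.08928659e-01,  5.86421929e-01,
         1.20252723e+00],
       [ 9.99127741e-01, -3.37467182e-02,  2.45950309e-02,
         2.22056733e-03],
       [-1.05809774e-04,  5.86937461e-01,  8.09632266e-01,
         9.33749374e-01],
       [ 0.00000000e+00,  0.00000000e+00,  0.00000000e+00,
         1.00000000e+00]])}
```

View pics/top0b.png

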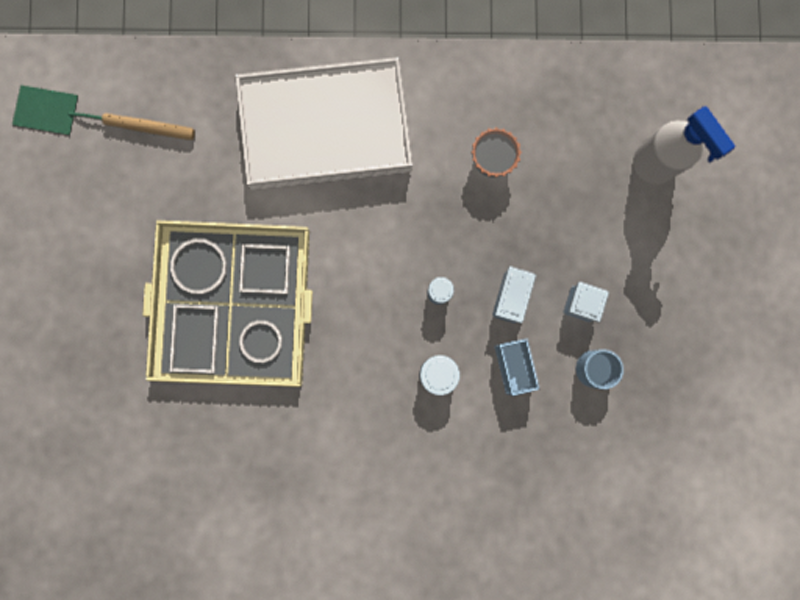

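View pics/scene0b.png

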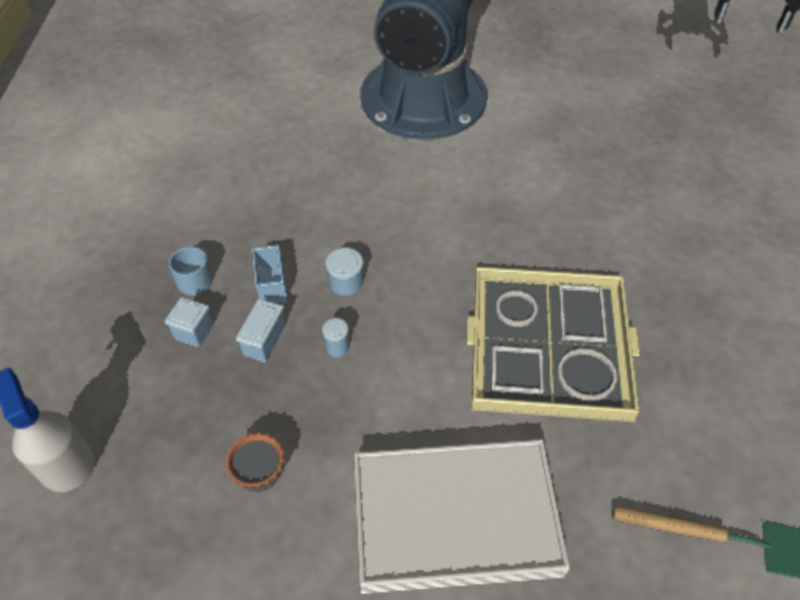

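The top view shows the crate at about (228,303), with nests in this layout: large round upper left, square upper right, oblong lower left, small round lower right. The lidded tubs are at (441,291) small, (515,294) oblong, (590,302) square and (440,376) large. The open tubs are at (518,367) and (601,370). I'll enlarge both areas.

Run:
```python
import cv2
im=cv2.imread("pics/top0.png")
def crop(x0,y0,w,h,k,name):
    c=cv2.resize(im[y0:y0+h,x0:x0+w],None,fx=k,fy=k,interpolation=cv2.INTER_CUBIC)
    for x in range(x0//10*10+10,x0+w,10):
        cv2.line(c,((x-x0)*k,0),((x-x0)*k,5 if x%20 else 12),(0,0,255),1)
        if x%20==0: cv2.putText(c,str(x),((x-x0)*k-12,24),0,.4,(0,255,255),1)
    for y in range(y0//10*10+10,y0+h,10):
        cv2.line(c,(0,(y-y0)*k),(5 if y%20 else 12,(y-y0)*k),(0,0,255),1)
        if y%20==0: cv2.putText(c,str(y),(14,(y-y0)*k+4),0,.4,(0,255,255),1)
    cv2.imwrite(name,c)
crop(265,165,140,95,5,"pics/tubs.png")
crop(90,138,112,112,5,"pics/crate.png")
```

```text
(no output)
```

View pics/tubs.png

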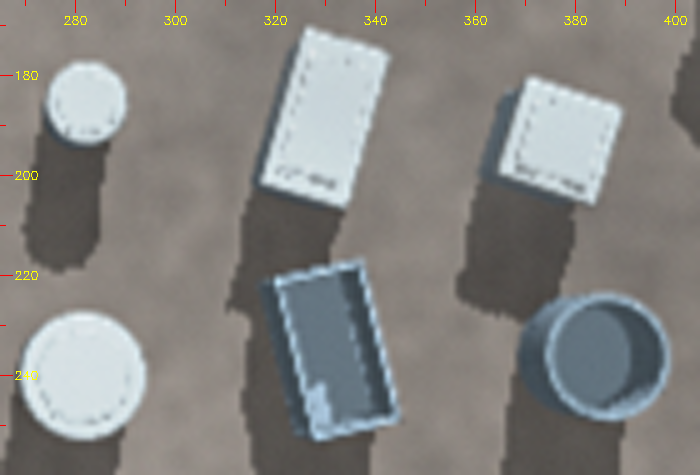

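View pics/crate.png

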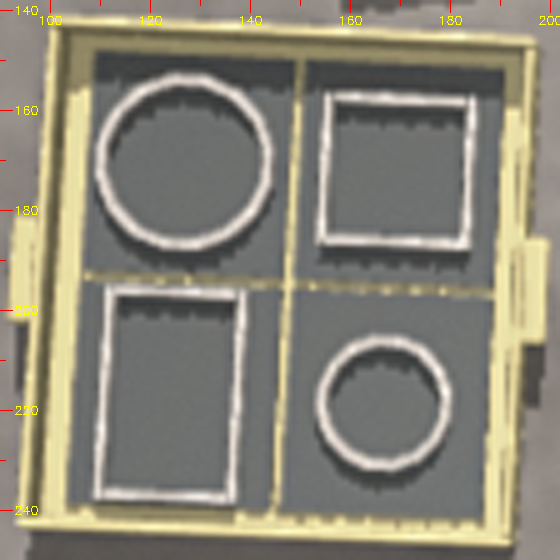

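The lid and rim outlines are clear in both crops. Crop pixel readings:

| Object | Reading |
|---|---|
| Small round lid | centre (87,102) |
| Large round lid | centre (84,375) |
| Oblong lid | corners (306,27) (390,53) (349,207) (260,183) |
| Square lid | corners (528,77) (622,106) (596,205) (498,172) |
| Large round nest | centre (185,160) |
| Square nest | centre (396,171) |
| Oblong nest | centre (170,394) |
| Small round nest | centre (384,403) |

Next I'll compute positions and overlay them on the scene camera as a check.

```bash
cat > loc.py <<'E'
import numpy as np
K=(450.42316177178066,255.67806377705696,196.18764398818905)
P=np.array([[-2.39836337e-03,9.97270802e-01,-7.37915719e-02,4.88622647e-01],[-9.99591105e-01,-2.88273120e-04,2.85926464e-02,-2.68534103e-02],[2.84933392e-02,7.38299745e-02,9.96863714e-01,1.08152704]])
def world(u,v,z):
    d=P[:,:3]@np.array([(u-K[1])/K[0],-(v-K[2])/K[0],-1]); o=P[:,3]
    return (o+d*(z-o[2])/d[2])[:2]
W=lambda c,o,z:world(o[0]+(c[0]+.5)/5-.5,o[1]+(c[1]+.5)/5-.5,z)
T,C=(265,165),(90,138)
def box(cs,longside):   # corners in order around; yaw of the edge direction c0->c3 (long) for x
    p=np.array([W(c,T,.05) for c in cs]); d=(p[0]-p[3])+(p[1]-p[2])
    return p.mean(0),np.arctan2(d[1],d[0]),np.linalg.norm(d)/2,np.linalg.norm(p[0]-p[1]+p[3]-p[2])/2
ob=box([(306,27),(390,53),(349,207),(260,183)],1); sq=box([(528,77),(622,106),(596,205),(498,172)],1)
tubs={'small_round':(W((87,102),T,.05),0.),'large_round':(W((84,375),T,.05),0.),'oblong':ob[:2],'square':sq[:2]}
n={'large_round':(185,160),'square':(396.5,171),'oblong':(170,394.5),'small_round':(384,403)}
raw={k:W(v,C,.016) for k,v in n.items()}
g={'large_round':(.055,.05),'square':(.055,-.05),'oblong':(-.055,.05),'small_round':(-.055,-.05)}
A=np.array([g[k] for k in g]);B=np.array([raw[k] for k in g]);c=B.mean(0)
H=A.T@(B-c);nyaw=np.arctan2(H[0,1]-H[1,0],H[0,0]+H[1,1])
R2=np.array([[np.cos(nyaw),-np.sin(nyaw)],[np.sin(nyaw),np.cos(nyaw)]])
nests={k:c+R2@np.array(g[k]) for k in g}
E
python3 - <<'E'
from loc import *
import cv2
print(ob,sq,tubs,nests,nyaw); print({k:(raw[k]-nests[k])*1e3 for k in raw})
from station import ctrl
im=cv2.imread("pics/scene0.png");k=4;x0,y0,w,h=100,145,315,130
c_=cv2.resize(im,None,fx=k,fy=k,interpolation=cv2.INTER_CUBIC)
S=np.eye(4);S[:3]=[[-4.17581770e-02,-8.08928659e-01,5.86421929e-01,1.20252723],[9.99127741e-01,-3.37467182e-02,2.45950309e-02,2.22056733e-03],[-1.05809774e-04,5.86937461e-01,8.09632266e-01,.933749374]]
I=np.linalg.inv(S)
def draw(pts,z):
    q=np.c_[pts,np.full(len(pts),z),np.ones(len(pts))]@I.T
    u=254.70066-476.3502*q[:,0]/q[:,2]; v=200.22014+476.3502*q[:,1]/q[:,2]
    cv2.polylines(c_,[np.int32(np.c_[u+.5,v+.5]*k)],True,(0,0,255),1)
t=np.linspace(0,6.28,60)
def shape(n,c,y,gr):
    if 'round' in n: r=(.029 if n[0]=='l' else .019)+gr; return c+r*np.c_[np.cos(t),np.sin(t)]
    a,b=((.038,.021) if n[0]=='o' else (.024,.024)); a+=gr;b+=gr
    R=np.array([[np.cos(y),-np.sin(y)],[np.sin(y),np.cos(y)]]); return c+np.array([(a,b),(a,-b),(-a,-b),(-a,b)])@R.T
for n in tubs: draw(shape(n,*tubs[n],0),.05); draw(shape(n,nests[n],nyaw,.008),.016)
c_=c_[y0*k:(y0+h)*k,x0*k:(x0+w)*k]
m=np.vstack([c_[:, :150*k],]); n_=c_[:,190*k:]
cv2.imwrite("pics/ov.png",cv2.resize(np.hstack([m,n_]),(800,int(520*800/(m.shape[1]+n_.shape[1]))),interpolation=cv2.INTER_AREA))
E
```

```text
(array([ 0.58377599, -0.22802085]), np.float64(-0.2873506015876683), np.float64(0.07502332862825029), np.float64(0.04166451390820058)) (array([ 0.57327211, -0.33716931]), np.float64(-0.30288433667419745), np.float64(0.047239170086722244), np.float64(0.046789927370152515)) {'small_round': (array([ 0.59082543, -0.11721039]), 0.0), 'large_round': (array([ 0.4655052 , -0.11499396]), 0.0), 'oblong': (array([ 0.58377599, -0.22802085]), np.float64(-0.2873506015876683)), 'square': (array([ 0.57327211, -0.33716931]), np.float64(-0.30288433667419745))} {'large_round': array([0.63006576, 0.24779991]), 'square': array([0.62561767, 0.14789889]), 'oblong': array([0.52017463, 0.25269281]), 'small_round': array([0.51572654, 0.15279178])} -0.04449555443231829
{'large_round': array([ 0.54529634, -0.09799013]), 'square': array([-0.11641826,  0.25198545]), 'oblong': array([-0.36236606, -0.06977908]), 'small_round': array([-0.06651202, -0.08421624])}
```

View pics/ov.png

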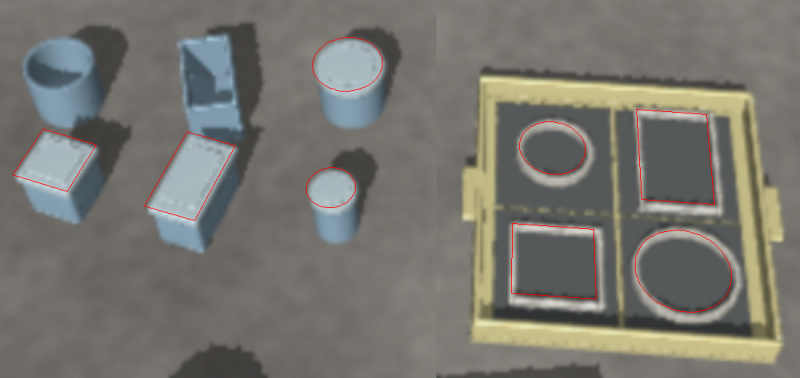

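All overlays match the scene camera to within about 3 mm, so I'll run the first cycle with the small round tub.

```bash
cat > act.py <<'E'
from station import ctrl
from loc import tubs,nests,nyaw
import numpy as np
GZ=.020; UP=.15
OPEN=dict(small_round=.75,oblong=.8,square=.88,large_round=1.0)
def rot(a):
    y=np.array([np.cos(a),np.sin(a),0]);z=np.array([0,0,-1.]);return np.column_stack([np.cross(y,z),y,z])
def best(p,a):  # half turn with last joint nearest the middle
    c=[(abs(q[5]),b) for b in(a,a+np.pi) if (q:=ctrl.ik(p,rot(b))) is not None]
    return min(c)[1]
def pack(n):
    (x,y),th=tubs[n]; nx,ny=nests[n]; place=nyaw+np.pi/2
    b=best([nx,ny,UP],place); a=(place if 'round' in n else th+np.pi/2)+(b-place)
    ctrl.move_gripper(OPEN[n])
    ctrl.movep([x,y,UP],rot(a)); ctrl.move_straight([x,y,GZ],feed=.12)
    ctrl.move_gripper(0); s=ctrl.observe(); print(n,'grip',s['width']*85,s['finger_force'])
    ctrl.move_straight([x,y,UP],feed=.12)
    s=ctrl.observe(); print('lifted',s['width']*85,s['finger_force'],s['wrist_force'])
    ctrl.movep([nx,ny,UP],rot(b)); ctrl.move_straight([nx,ny,GZ+.016],feed=.12)
    hit=ctrl.move_straight([nx,ny,GZ+.003],feed=.02,force_limit=6)
    s=ctrl.observe(); print('down',hit,s['ee_pos'],s['width']*85)
    ctrl.move_gripper(min(1,OPEN[n]+.05)); ctrl.move_straight([nx,ny,UP],feed=.15)
    print('t',ctrl.observe()['t'])
E
python3 - <<'E'
from act import *; import cv2
pack('small_round')
s=ctrl.snapshot('scene');cv2.imwrite('pics/s1.png',cv2.resize(s['image'],(800,600)))
E
```

```text
small_round grip 34.04784662247733 59.076197147369385
lifted 33.70777957196448 59.704018235206604 [ 0.36503319  0.08875663 -0.95546106]
down True [0.51634574 0.1530854  0.02908577] 33.67932652225364
t 10.1167
```

View pics/s1.png

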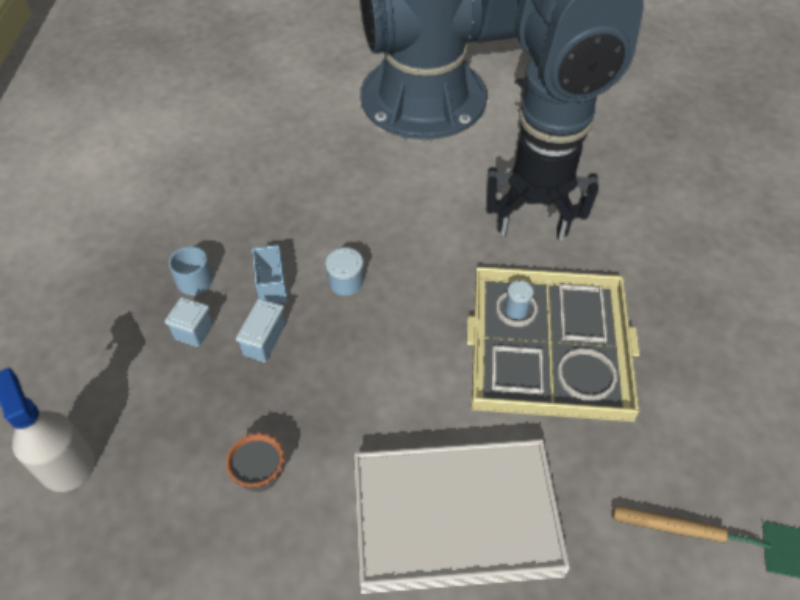

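The small round tub stands upright in its nest, with its lid at (519,290), and contact came at the expected height. I'll pack the other three the same way.

Run:
```python
from act import *; import cv2
for n in('oblong','square','large_round'): pack(n)
ctrl.movep([.4,.02,.25],rot(best([.4,.02,.25],nyaw+np.pi/2)))
s=ctrl.snapshot('top');im=s['image']
cv2.imwrite('pics/t2.png',cv2.resize(im[130:260,85:415],None,fx=2.4,fy=2.4,interpolation=cv2.INTER_CUBIC))
cv2.imwrite('pics/t2c.png',cv2.resize(im[138:250,90:202],None,fx=5,fy=5,interpolation=cv2.INTER_CUBIC))
s=ctrl.snapshot('scene')['image'][150:280,280:420];cv2.imwrite('pics/s2.png',cv2.resize(s,None,fx=4,fy=4,interpolation=cv2.INTER_CUBIC))
```

```text
oblong grip 39.32037399195753 59.51698578894138
lifted 39.0707499378451 60.493196938186884 [-0.58962864 -1.25451004 -2.39015356]
down True [0.52045178 0.25300602 0.02912083] 39.49426815207526
t 19.375
square grip 44.42655210496481 60.088619738817215
lifted 44.61837943853227 61.27445949241519 [-1.12113056 -0.27147787 -0.82324935]
down True [0.62593025 0.14808541 0.0292811 ] 43.98912348762175
t 29.3083
large_round grip 45.19168644169903 70.82427222747356
lifted 44.68883984673031 66.11755787394941 [-0.29455691 -0.07498922 -1.83185843]
down True [0.63051487 0.24797623 0.03162144] 44.71296160164715
t 38.0667
```

View pics/t2.png

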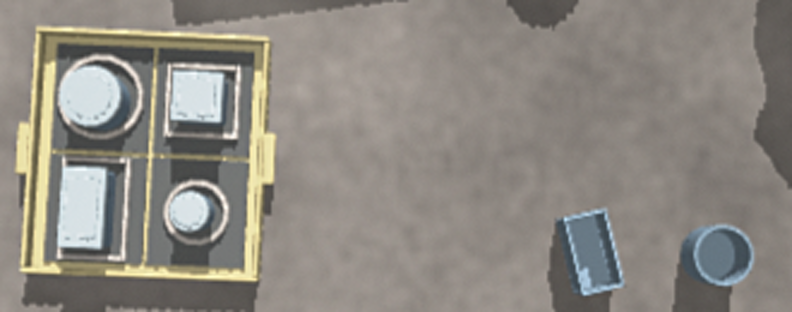

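View pics/t2c.png

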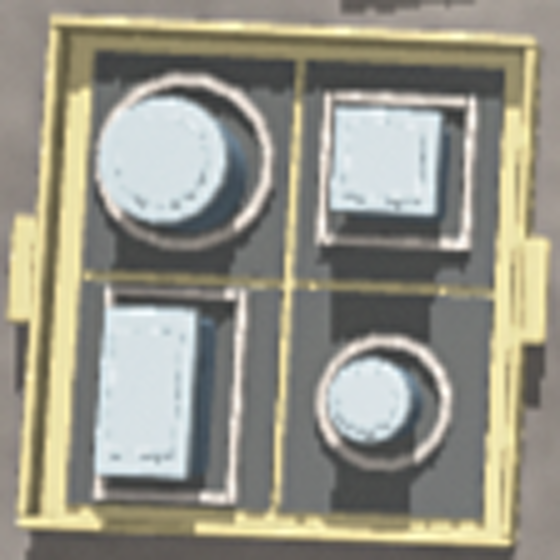

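View pics/s2.png

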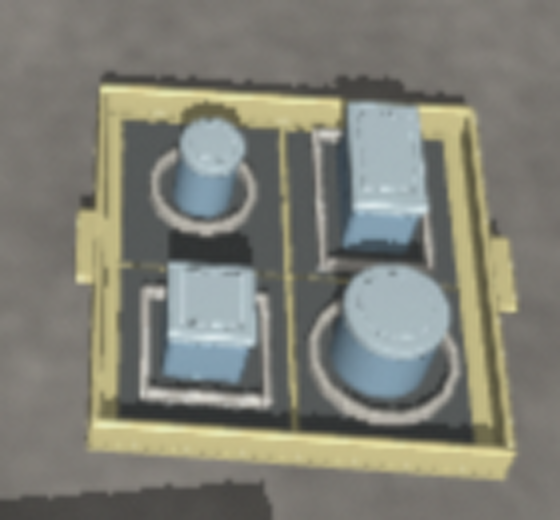

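All four tubs are upright in their nests, but the large one closed at 45 mm when about 55 was expected, so its grip may be off-axis. The lid centres in the crop are large (162,160), square (385.5,161.5), oblong (147,392.5) and small (370,400). I'll compute the offsets.

Run:
```python
from loc import *
for k,c in dict(large_round=(162,160),square=(385.5,161.5),oblong=(147,392.5),small_round=(370,400)).items():
    d=W(c,C,.058)-nests[k]; print(k,d*1e3,np.linalg.norm(d)*1e3)
import cv2; im=cv2.imread('pics/t2c.png')[70:270,80:290]
a=cv2.resize(im,None,fx=2.8,fy=2.8,interpolation=cv2.INTER_CUBIC)
cv2.imwrite('pics/lr.png',a)
```

```text
large_round [-5.06608162 -0.55826394] 5.096748136117343
square [-1.16352404 -1.61215522] 1.9881731974814598
oblong [-0.67503152 -0.78844371] 1.0379359545932787
small_round [ 0.23220865 -0.85503666] 0.8860070778361745
```

View pics/lr.png

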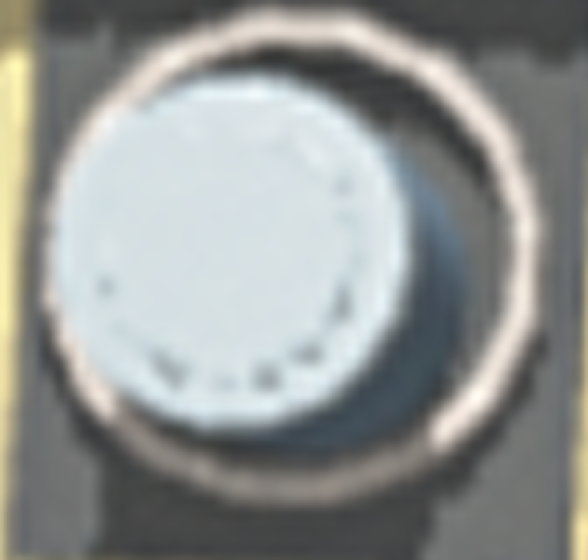

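The large tub is about 5 mm off centre, which is within the 12 mm tolerance. It made contact 2.5 mm high, so I'll check that it stands flat by projecting an upright model of it into the scene image.

Run:
```python
from loc import *
from station import ctrl; import cv2
s=ctrl.snapshot('scene');I=np.linalg.inv(s['pose']);k=7;x0,y0=350,200
im=cv2.resize(s['image'][y0:y0+75,x0:x0+60],None,fx=k,fy=k,interpolation=cv2.INTER_CUBIC);raw_=im.copy()
c=W((162,160),C,.058);t=np.linspace(0,6.28,80)
for ctr,r,z,col in((c,.029,.058,(0,0,255)),(c,.029,.008,(0,255,255)),(nests['large_round'],.037,.016,(0,255,0))):
    q=np.c_[ctr+r*np.c_[np.cos(t),np.sin(t)],np.full(80,z),np.ones(80)]@I.T
    u=s['cx']-s['fx']*q[:,0]/q[:,2];v=s['cy']+s['fy']*q[:,1]/q[:,2]
    cv2.polylines(im,[np.int32(np.c_[u-x0+.5,v-y0+.5]*k)],True,col,1)
cv2.imwrite('pics/lrs.png',cv2.resize(np.hstack([raw_,im]),(800,500)))
o=ctrl.observe();print(o['t'],o['ee_pos'])
```

```text
39.5 [0.40070663 0.02044758 0.24946764]
```

View pics/lrs.png

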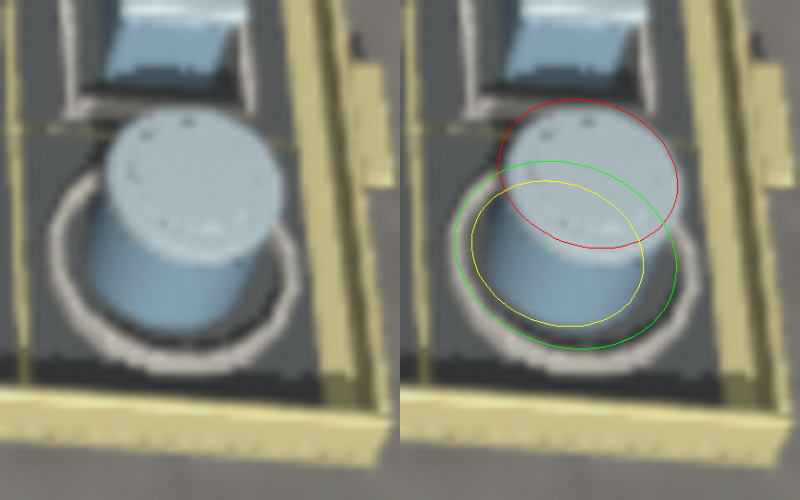

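The upright model fits. Allowing for the small calibration shift visible at the rim, both the lid and the base line up, so the large tub stands flat inside its rim. The open tubs are where they began.

```bash
python3 -c "
from station import ctrl
print(ctrl.job_done())"
```

```text
the job is handed in; nothing more can be done
None
```

I packed all four lidded tubs into their own nests and handed the job in at about 40 s: in the camera images they stand upright and flat, at most about 5 mm off centre (the large round), and the two open tubs have not moved; no verdict came back.

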